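Level the culture dishes and close their tub

TASK

One stack of culture dishes in the white tub stands a dish too high for the lid. Lift that stack's top dish off, set it squarely on the shorter stack without dropping or tipping it, and leave the other dishes standing where they are; then lower the blue lid onto the tub (do not let it drop) so that it sits fully home all round, and let go. Do not disturb the other things on the bench.

Things in the scene. Friction and masses are not known exactly. Their poses are not given: they have to be found in the camera images.
- tub: white open tub, fixed to the bench, outside 140 mm (its x) by 168 mm (its y), 54 mm high, walls and floor 4 mm thick. Origin: centre of the underside, z up. Two dish stacks stand in it about 38 mm either side of the centre along its y: one of four dishes, one of two (which side is which changes). Along its x about 36 mm are free on each side of a dish for the fingers.
- tub_rim (a point): centre of the tub's mouth, level with its rim, 54 mm above its underside and 50 mm above its inside floor. A stack of three dishes (45 mm) stays below the rim, a stack of four (60 mm) stands above it and keeps the lid off. Axes as the tub's.
- lid_grip (a point): blue lift-off lid, about 0.22 kg, with a white bar handle; the point is the bar's centre. The bar is 14 mm wide (lid's x), 100 mm long (lid's y), 14 mm tall, its underside 18 mm above the lid's flat top, with a foot at each end (40 to 50 mm from the middle). The centre is 43 mm above the skirt's lower edge, on which the lid lies on the bench.
- lid_seat (a point): centre of the lid plate's underside, 29 mm below the bar's centre, 14 mm above the skirt's lower edge. When home it lies at the rim's height over the tub's centre (bar centre 83 mm above the tub's underside), the lid's y along the tub's y, either way round. The skirt, 158 by 186 mm over its flared lower edge, goes outside the rim: 2.5 mm clear a side, 6.5 mm at the lower edge.
- tall4_c (a point): one of the six alike culture dishes (clear round dish 60 mm across, 15 mm tall, amber agar, blue sealing band; lid and base sealed as one piece, 30 g). The point is its centre, half-way up; z is its upright axis. This is the top (fourth) dish of the taller stack at the start: the one to move. Its underside starts about 5 mm below the rim.
- tall3_c (a point): one of the six alike culture dishes (clear round dish 60 mm across, 15 mm tall, amber agar, blue sealing band; lid and base sealed as one piece, 30 g). The point is its centre, half-way up; z is its upright axis. Third from below in the taller stack.
- tall2_c (a point): one of the six alike culture dishes (clear round dish 60 mm across, 15 mm tall, amber agar, blue sealing band; lid and base sealed as one piece, 30 g). The point is its centre, half-way up; z is its upright axis. Second from below in the taller stack.
- tall1_c (a point): one of the six alike culture dishes (clear round dish 60 mm across, 15 mm tall, amber agar, blue sealing band; lid and base sealed as one piece, 30 g). The point is its centre, half-way up; z is its upright axis. Lowest in the taller stack.
- short2_c (a point): one of the six alike culture dishes (clear round dish 60 mm across, 15 mm tall, amber agar, blue sealing band; lid and base sealed as one piece, 30 g). The point is its centre, half-way up; z is its upright axis. Upper dish of the shorter stack, on which the moved dish must stand (centres then 15 mm apart in height).
- short1_c (a point): one of the six alike culture dishes (clear round dish 60 mm across, 15 mm tall, amber agar, blue sealing band; lid and base sealed as one piece, 30 g). The point is its centre, half-way up; z is its upright axis. Lower dish of the shorter stack.
- slidebox: bystander: green closed slide box, 100 x 82 x 34 mm; origin at the centre of its underside
- oil: bystander: small amber bottle of immersion oil, 30 mm across, 62 mm tall; origin at the centre of its underside
- counter: bystander: steel hand tally counter, 48 mm across, 21 mm tall; origin at the centre of its underside

How it is judged:
By the outcome, as a careful person would: the job done as asked, in the order asked, and still so for the second after the job is handed in, with the robot touching nothing.
It also fails if it takes over 51 s, if anything falls off the work surface, if the arm or the gripper's body presses on something with over 40 N, if the wrist force passes 120 N, or if a joint passes its speed limit or range.

ROBOT

A 7-joint arm with a two-finger parallel gripper is mounted at the origin on the work surface. World frame = base frame: x ahead of the robot, y to its left, z up, the work surface at z = 0. Lengths are in m, angles in rad, forces in N, time in s.
With the tool pointing down it reaches from about 0.4 to 0.85 m from the base axis. Payload 10.4 kg.
Tool frame: the origin (TCP) lies at the very end of the fingers, on their centre line; the grasp point (between the pads) lies 19 mm behind it; z points along the fingers, y is the line along which they close (so a half turn about z gives the same grasp; the last joint's range is limited). The gripper opens to 85 mm and grips with 20 to 120 N. Pads are 22 mm wide; open, the fingers measure 114 mm over their backs; the gripper's body (76 mm by 85 mm) begins 54 mm behind the grasp point. The pads swing forward as they close: fully open they stand 13 mm farther back than shut.
Start: joints at [1.32, 0.332, -0.065, 1.46, 0.022, 1.35, -0.088], TCP at [0.141, -0.609, 0.231] pointing down, gripper open.
Joint ranges: [-2.6, 2.6], [-0.5, 2.12], [-1.47, 1.34], [0.16, 2.42], [-1.27, 4.41], [0.06, 2.06], [-2.6, 2.6]. Speed limits (rad/s): [2.22, 2.22, 2.79, 2.79, 3.14, 3.14, 3.14].

INTERFACE

Orientations are given as a unit quaternion [x, y, z, w].
In Python, from workcell import * gives the robot as it stands.
- The arm moves only by the tool step_arm, never from a script. Its argument "commands" is one flat list of numbers, 7 for each row, row after row: the finger opening in mm, from 0 to 85.4, then the shift along the world's x, y, z as a fraction of full scale, then the turn, a rotation vector about the world's x, y, z as a fraction of full scale. A call has exactly 10 rows; each row is the pose to reach, as a shift and turn from the pose commanded when the call began, turning the shorter way round; what a row does not reach only later rows make up. Full scale, the value 1, is 0.6 m for a shift and pi rad for a turn. A row lasts 1/8 s, in which the tool goes at most 62.5 mm and 10.7 degrees, less where a joint would pass 70% of its speed; a pose out of reach is approached as far as the arm can. A call with a number of a shift or a turn outside -1 to 1 is refused whole. A call with a gripper value outside its range is refused whole. The fingers move at their own pace and stop on an object; "squeeze" is the grip in N (left out, the last holds). Time passes only in rows, so rows that repeat a pose let the fingers close, or fill a call up. It gives the time, the measured TCP pose, the force, the opening and the grip force at its end, in the units of the state.
- get_obs(): the state, without advancing time (a new reading comes with each control period).
- camera(name): name is "scene" or "top" or "wrist"; returns the picture (384x512x3 uint8, red, green, blue); there is no depth.
- camera_params(name): a dict with "mtx" (3x3 intrinsics, pixels), "extrinsics" (4x4, takes a point from world to camera coordinates); the wrist camera has in their place "tool_from_camera" (4x4, takes a point from camera to tool coordinates, whose origin is the TCP and whose axes are the flange's). Camera axes: x right, y down, z forward; pixel columns grow to the right and rows downward; lengths in m; the calibration is good to about 2 mm. A picture is of the moment at which its call begins: read the wrist's pose just before it. camera_params takes no time and is no camera call.
- hand_in(): hands the job in; it is judged then, once.
The state is a dict: "clock": time; "joint_pos": joint angles; "joint_velocities": joint speeds; "tau": joint torques, N m; "position": TCP position; "ee_rot": TCP orientation; "ft_force": force on the tool from outside, world axes, zero at the start; "torque": the same for the moment, N m; "grip_width": opening from 0.0 (shut) to 1.0 (fully open); "grasp_force": force on a finger pad.
Only numpy, scipy, OpenCV 4.12 (cv2) and the standard library are available. Lean on these libraries where they do the work, as an engineer would, in place of code of your own. Each camera call takes 0.05 s, during which the arm holds its last target. There are 200 camera calls.

## Working session

There is one attempt and no reset: what is moved stays moved. The work goes in short steps, Python scripts to look and compute and a tool call to move; the robot and the scene stay as the last step left them, time stands still between calls to the robot, and variables do not carry over. Pictures are saved under pics/ and viewed, at most 10 in all, crops included, and the job is handed in when it is done.

Besides the shell and the picture viewer there is one more tool, called by a JSON object that holds its "method" and its "body". step_arm: Moves the arm, as the interface text tells. Its arguments: {"type":"object","properties":{"commands":{"type":"array","items":{"type":"number"}},"squeeze":{"type":"number"}},"required":["commands"]}

```bash
mkdir -p pics
python3 - <<'E'
from workcell import *
import cv2,numpy as np
o=get_obs();print(o)
for n in ["scene","top"]:
    im=camera(n);cv2.imwrite(f"pics/{n}0.png",im[:,:,::-1]);p=camera_params(n);print(n,np.round(p["mtx"],1).tolist(),np.round(p["extrinsics"],4).tolist())
print(camera_params("wrist"))
E
```

```text
{'clock': 0.0, 'joint_pos': array([ 1.32040689,  0.33287405, -0.06471901,  1.46094634,  0.02158635,
        1.34993041, -0.08849757]), 'joint_velocities': array([ 0.00105498,  0.00011086, -0.00089626, -0.00020409,  0.00098227,
        0.00028619, -0.00010372]), 'tau': array([ 6.26813835e-04, -6.25439930e+01,  4.94146929e-02, -3.91615677e+01,
        1.61755364e-02,  9.69998713e-03,  3.10301493e-05]), 'position': array([ 0.14106157, -0.60847343,  0.23051224]), 'ee_rot': array([ 9.93518551e-01,  1.13667730e-01, -1.07923918e-04, -7.23558538e-04]), 'ft_force': array([-0.11844278,  0.29467516, -0.97540694]), 'torque': array([-0.01866864, -0.02696734,  0.07543334]), 'grasp_force': 0.0, 'grip_width': 0.9986058225560782}
scene [[371.6, 0.0, 259.5], [0.0, 371.6, 190.2], [0.0, 0.0, 1.0]] [[0.3393, 0.9405, 0.019, -0.2172], [0.6518, -0.2205, -0.7256, -0.3614], [-0.6782, 0.2586, -0.6879, 1.567], [0.0, 0.0, 0.0, 1.0]]
top [[376.8, 0.0, 257.0], [0.0, 376.8, 197.5], [0.0, 0.0, 1.0]] [[0.0047, -1.0, -0.0048, -0.0081], [-0.9977, -0.0044, -0.0677, 0.621], [0.0677, 0.0051, -0.9977, 1.2776], [0.0, 0.0, 0.0, 1.0]]
{'mtx': array([[311.37451543,   0.        , 255.26920934],
       [  0.        , 311.37451543, 190.47112413],
       [  0.        ,   0.        ,   1.        ]]), 'tool_from_camera': array([[ 1.96249768e-04, -9.62883750e-01, -2.69916366e-01,
         6.88085373e-02],
       [ 9.99999979e-01,  1.70946581e-04,  1.17251424e-04,
         1.78563418e-04],
       [-6.67582106e-05, -2.69916384e-01,  9.62883763e-01,
        -1.42369497e-01],
       [ 0.00000000e+00,  0.00000000e+00,  0.00000000e+00,
         1.00000000e+00]])}
```

View pics/top0.png

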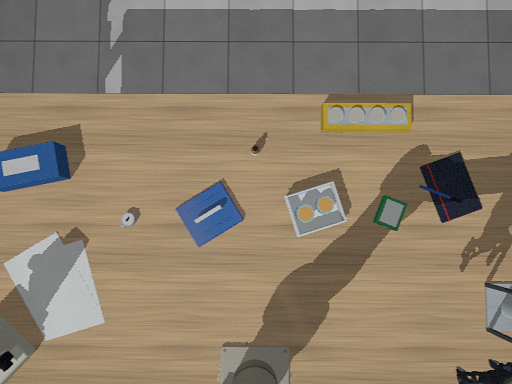

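View pics/scene0.png

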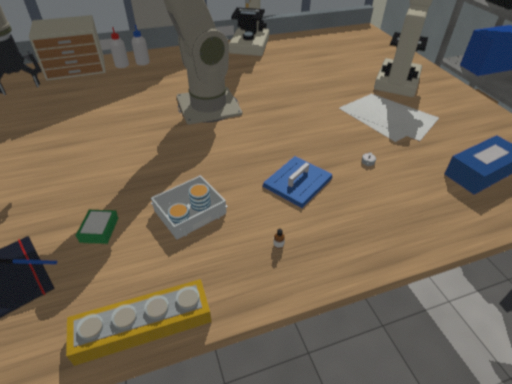

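The top view shows the tub at about (316,209) with amber dishes at (306,214) and (326,205). The lid is at (210,213), with its bar running from about (196,220) to (222,204). In the scene view the taller stack is the one at (200,190), on the +y side, so it is the left one at (306,214) in the top view. The slide box is at (390,212), the oil at (255,149) and the counter at (128,219).

```bash
cat > h.py <<'E'
from workcell import *
import cv2,numpy as np
from scipy.spatial.transform import Rotation as R
def cam(n):
    p=camera_params(n);K=p["mtx"]
    if n=="wrist":
        o=get_obs();T=np.eye(4);T[:3,:3]=R.from_quat(o["ee_rot"]).as_matrix();T[:3,3]=o["position"]
        M=T@p["tool_from_camera"]
    else: M=np.linalg.inv(p["extrinsics"])
    return K,M
def ray(K,M,uv,z):
    uv=np.atleast_2d(uv).astype(float)
    d=(M[:3,:3]@np.linalg.inv(K)@np.c_[uv,np.ones(len(uv))].T).T
    return M[:3,3]+d*((z-M[2,3])/d[:,2])[:,None]
def proj(K,M,P):
    q=np.linalg.inv(M)@np.r_[P,1];q=K@q[:3];return q[:2]/q[2]
def blobs(mask,amin):
    cs,_=cv2.findContours(mask.astype(np.uint8),cv2.RETR_EXTERNAL,cv2.CHAIN_APPROX_NONE)
    return sorted([c[:,0] for c in cs if cv2.contourArea(c)>amin],key=lambda c:-cv2.contourArea(c.reshape(-1,1,2)))
def rect(P):
    c,s,a=cv2.minAreaRect((P[:,:2]*1000).astype(np.float32));return np.round(c,1),np.round(s,1),round(a,1)
E
python3 - <<'E'
from h import *
im=cv2.imread("pics/top0.png");hsv=cv2.cvtColor(im,cv2.COLOR_BGR2HSV);K,M=cam("top")
H,S,V=cv2.split(hsv)
roi=np.zeros(H.shape,bool);roi[170:250,170:350]=1
for c in blobs(roi&(H>100)&(H<125)&(S>120),300): print("lid",rect(ray(K,M,c,.02)))
b=roi.copy();b[:,250:]=0
for c in blobs(b&(S<60)&(V>150),20): print("bar",rect(ray(K,M,c,.05)))
b=roi.copy();b[:,:270]=0
for c in blobs(b&(S<45)&(V>130),300): print("tub",rect(ray(K,M,c,.054)))
for c in blobs(b&(H>8)&(H<25)&(S>120)&(V>190),60): print("dish",cv2.contourArea(c.reshape(-1,1,2)),c.mean(0),rect(ray(K,M,c,.06)),rect(ray(K,M,c,.03)))
b=np.zeros(H.shape,bool);b[190:235,370:412]=1
for c in blobs(b&(H>45)&(H<90)&(S>90),100): print("green",rect(ray(K,M,c,.034)))
E
```

```text
lid (array([564.7, 158.9]), array([154.1, 178.8]), 31.8)
bar (array([563.7, 161.2]), array([14.5, 99.3]), 31.3)
tub (array([ 582.6, -200.7]), array([143.5, 176.3]), 17.9)
green (array([ 571. , -456.8]), array([ 86.4, 101.4]), 67.4)
```

{"method": "step_arm", "body": {"commands": [85,0.736,0.68,0.083,0,0,0.527,85,0.736,0.68,0.083,0,0,0.527,85,0.736,0.68,0.083,0,0,0.527,85,0.736,0.68,0.083,0,0,0.527,85,0.736,0.68,0.083,0,0,0.527,85,0.736,0.68,0.083,0,0,0.527,85,0.736,0.68,0.083,0,0,0.527,85,0.736,0.68,0.083,0,0,0.527,85,0.736,0.68,0.083,0,0,0.527,85,0.736,0.68,0.083,0,0,0.527], "squeeze": 20}}

```text
clock: 1.35
position: [0.5844, -0.198, 0.281]
ee_rot: [0.586, 0.81, 0.001, -0.0]
ft_force: [-0.3, -1.0, -0.1]
grip_width: 0.993
grasp_force: 0.0
```

Run:
```python
from h import *
camera("wrist");camera("wrist")
o=get_obs();print(o["position"],o["joint_pos"],abs(o["joint_velocities"]).max())
K,M=cam("wrist");np.save("M1.npy",M);im=camera("wrist");cv2.imwrite("pics/w1.png",im[:,:,::-1])
```

```text
[ 0.58537631 -0.19550643  0.28068502] [ 0.70476925  0.35354418 -0.59793213  1.38036823  0.19401649  1.46692674
  0.43566896] 0.05800261760841359
```

View pics/w1.png

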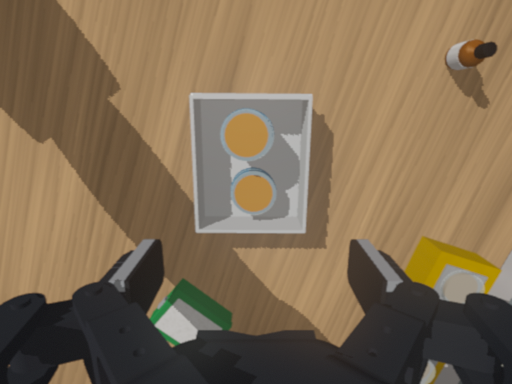

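The wrist view shows the tub squarely framed, with its rim from (191,94) to (312,233). The tall stack's top dish is at about (247,134) and the short stack at about (254,192).

Run:
```python
from h import *
o=get_obs();print(o["position"],R.from_quat(o["ee_rot"]).as_matrix()[:,1])
K,M=cam("wrist");im=camera("wrist")[:,:,::-1].copy();cv2.imwrite("pics/w2.png",im)
H,S,V=cv2.split(cv2.cvtColor(im,cv2.COLOR_BGR2HSV))
roi=np.zeros(H.shape,bool);roi[80:245,180:325]=1
for c in blobs(roi&(S<50)&(V>100),3000):
    for z in(.054,):
        print("tub",rect(ray(K,M,c,z)),c.min(0),c.max(0))
for c in blobs(roi&(H>8)&(H<25)&(S>110)&(V>150)&(cv2.erode((np.roll(V,0)>0).astype(np.uint8),None)>0),300):
    if not(100<c[:,1].mean()<220):continue
    e=cv2.fitEllipse(c);print("amber",e,ray(K,M,e[0],.062),ray(K,M,e[0],.032))
g=cv2.GaussianBlur(cv2.cvtColor(im,cv2.COLOR_BGR2GRAY),(3,3),0)
# outer radius profile
crop=cv2.resize(im[85:240,180:325],None,fx=4,fy=4,interpolation=cv2.INTER_CUBIC);cv2.imwrite("pics/w2c.png",crop[:600])
```

```text
[ 0.58387488 -0.19828385  0.28050142] [9.50233772e-01 3.11537730e-01 1.49194164e-04]
tub (array([ 582.1, -202.1]), array([141.5, 171.4]), 17.8) [191  90] [314 231]
amber ((247.9596405029297, 132.67543029785156), (41.71269989013672, 42.310546875), 177.68045043945312) [[ 0.56496516 -0.16642309  0.062     ]] [[ 0.56508065 -0.16912603  0.032     ]]
amber ((255.057373046875, 191.1873321533203), (34.832576751708984, 36.36476135253906), 87.52405548095703) [[ 0.59433737 -0.22994084  0.062     ]] [[ 0.59689385 -0.23792245  0.032     ]]
```

View pics/w2c.png

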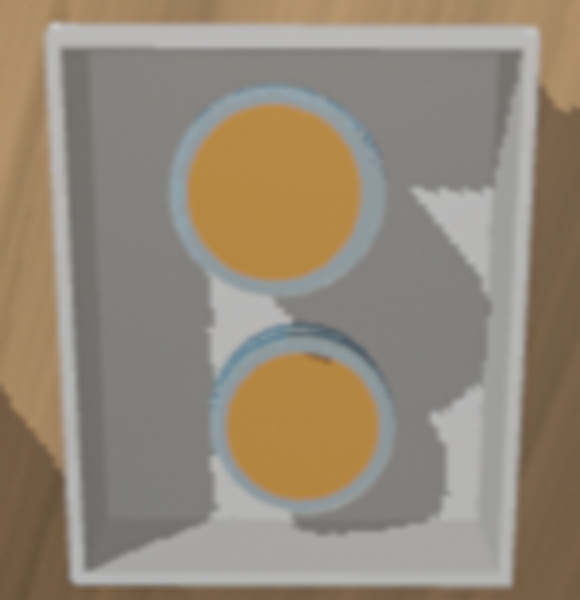

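{"method": "step_arm", "body": {"commands": [70,-0.0295,0.0567,-0.06,0,0,0,70,-0.0295,0.0567,-0.12,0,0,0,70,-0.0295,0.0567,-0.18,0,0,0,70,-0.0295,0.0567,-0.23,0,0,0,70,-0.0295,0.0567,-0.258,0,0,0,70,-0.0295,0.0567,-0.258,0,0,0,70,-0.0295,0.0567,-0.258,0,0,0,70,-0.0295,0.0567,-0.258,0,0,0,70,-0.0295,0.0567,-0.258,0,0,0,70,-0.0295,0.0567,-0.258,0,0,0]}}

```text
clock: 2.8
position: [0.5652, -0.1668, 0.1266]
ee_rot: [0.588, 0.809, 0.0, 0.0]
ft_force: [0.0, -0.3, -0.3]
grip_width: 0.819
grasp_force: 0.0
```

Run:
```python
from h import *
for i in range(3):
    o=get_obs();K,M=cam("wrist");im=camera("wrist")[:,:,::-1].copy()
    print(o["clock"],o["position"],o["grip_width"])
    H,S,V=cv2.split(cv2.cvtColor(im,cv2.COLOR_BGR2HSV))
    for c in blobs((H>8)&(H<25)&(S>140)&(V>150),700)[:6]:
        if not(190<c[:,0].mean()<320):continue
        e=cv2.fitEllipse(c);print("amber",np.round(e[0],1),np.round(e[1],1),ray(K,M,e[0],.062).round(4),ray(K,M,e[0],.032).round(4))
cv2.imwrite("pics/w3.png",im)
```

```text
2.8 [ 0.56521423 -0.16684493  0.12663172] 0.8192114217660911
amber [254.9 203.6] [65.7 68.8] [[ 0.5653 -0.1663  0.062 ]] [[ 0.5683 -0.1756  0.032 ]]
amber [264.8 279.4] [48.9 55.5] [[ 0.5907 -0.2208  0.062 ]] [[ 0.5973 -0.238   0.032 ]]
2.85 [ 0.56513785 -0.16686136  0.12653398] 0.821081600538781
amber [255.  203.7] [65.8 68.8] [[ 0.5653 -0.1663  0.062 ]] [[ 0.5682 -0.1756  0.032 ]]
amber [264.8 279.5] [48.9 55.5] [[ 0.5906 -0.2209  0.062 ]] [[ 0.5973 -0.2381  0.032 ]]
2.9 [ 0.56510009 -0.16683238  0.12643641] 0.82260202749372
amber [255.  203.8] [65.9 68.8] [[ 0.5653 -0.1663  0.062 ]] [[ 0.5682 -0.1757  0.032 ]]
amber [264.9 279.6] [48.9 55.4] [[ 0.5907 -0.2208  0.062 ]] [[ 0.5973 -0.238   0.032 ]]
```

View pics/w3.png

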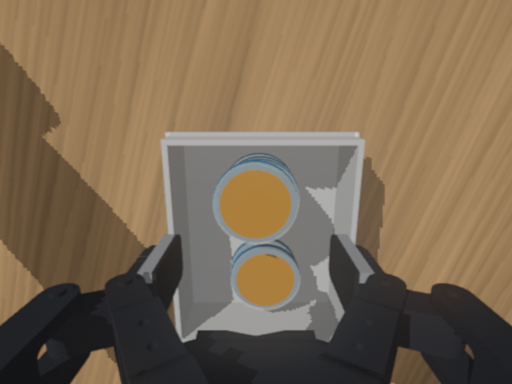

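The wrist view shows the tall dish centred at (255,204) between the open fingers, and the short stack at (265,279). The fingertips are at (181,235) and (331,236), so at this opening they sit about 8 mm behind the TCP. I'll grip only the top dish with the fingertips.

{"method": "step_arm", "body": {"commands": [70,0.0003,0.0003,-0.03,0,0,0,70,0.0003,0.0003,-0.06,0,0,0,70,0.0003,0.0003,-0.09,0,0,0,70,0.0003,0.0003,-0.11,0,0,0,70,0.0003,0.0003,-0.125,0,0,0,70,0.0003,0.0003,-0.132,0,0,0,70,0.0003,0.0003,-0.132,0,0,0,70,0.0003,0.0003,-0.132,0,0,0,70,0.0003,0.0003,-0.132,0,0,0,64,0.0003,0.0003,-0.132,0,0,0]}}

```text
clock: 4.2
position: [0.5654, -0.1668, 0.0474]
ee_rot: [0.588, 0.809, 0.0, 0.0]
ft_force: [0.3, -0.1, 0.7]
grip_width: 0.75
grasp_force: 0.0
```

Run:
```python
from h import *
for i in range(3): im=camera("wrist")[:,:,::-1].copy()
o=get_obs();print(o["clock"],o["position"],o["grip_width"],o["ft_force"])
cv2.imwrite("pics/w4.png",im)
```

```text
4.35 [ 0.56528685 -0.16669634  0.04722608] 0.7462841285446439 [-0.94652608 -0.59657676 -0.22737299]
```

View pics/w4.png

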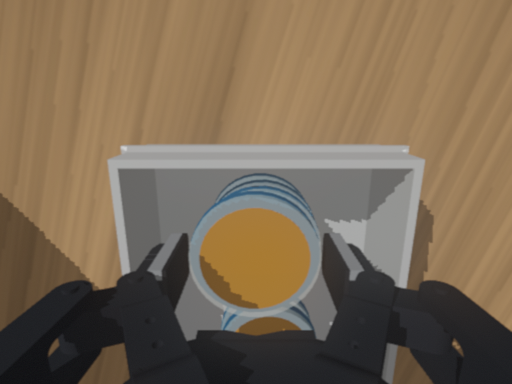

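The dish spans columns 190–322 and sits centred between the tips (188 and 322). Closing now.

{"method": "step_arm", "body": {"commands": [54,0,0,0,0,0,0,54,0,0,0,0,0,0,54,0,0,0,0,0,0,54,0,0,0,0,0,0,54,0,0,0,0,0,0,54,0,0,0.004,0,0,0,54,0,0,0.008,0,0,0,54,0,0,0.015,0,0,0,54,0,0,0.025,0,0,0,54,0,0,0.035,0,0,0], "squeeze": 25}}

```text
clock: 5.6
position: [0.5653, -0.1666, 0.0686]
ee_rot: [0.588, 0.809, 0.0, 0.0]
ft_force: [0.4, -0.6, -0.1]
grip_width: 0.69
grasp_force: 26.9
```

Run:
```python
from h import *
for i in range(2): im=camera("wrist")[:,:,::-1].copy()
o=get_obs();print(o["clock"],o["position"],o["grip_width"],o["ft_force"],o["grasp_force"])
cv2.imwrite("pics/w5.png",im)
a=camera("scene")[:,:,::-1][150:250,130:250];a=cv2.resize(a,None,fx=3,fy=3,interpolation=cv2.INTER_CUBIC)
cv2.imwrite("pics/c5.png",np.hstack([cv2.resize(im,(400,300)),a]))
```

```text
5.7 [ 0.56578983 -0.16678363  0.06911304] 0.6874041691005666 [-0.040868   -0.0521566  -0.49361945] 26.94621741771698
```

View pics/c5.png

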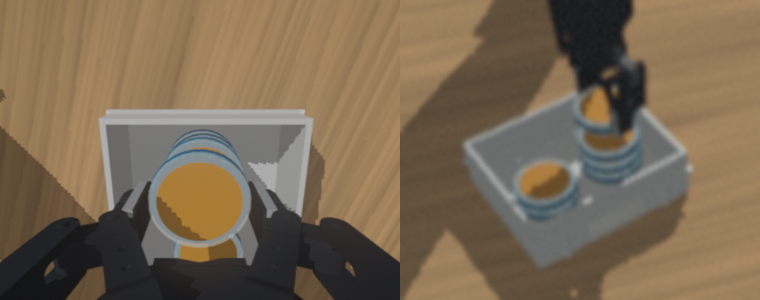

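The scene crop shows one dish held, with three left in the tall stack and two in the short. Next I carry it over the short stack.

{"method": "step_arm", "body": {"commands": [54,0.004,-0.009,0.01,0,0,0,54,0.013,-0.03,0.01,0,0,0,54,0.024,-0.055,0.01,0,0,0,54,0.035,-0.08,0.01,0,0,0,54,0.045,-0.102,0,0,0,0,54,0.051,-0.115,-0.01,0,0,0,54,0.0533,-0.12,-0.02,0,0,0,54,0.0533,-0.12,-0.03,0,0,0,54,0.0533,-0.12,-0.036,0,0,0,54,0.0533,-0.12,-0.038,0,0,0]}}

```text
clock: 7.0
position: [0.5971, -0.2382, 0.0452]
ee_rot: [0.588, 0.809, 0.0, -0.0]
ft_force: [0.4, 0.3, -1.2]
grip_width: 0.688
grasp_force: 27.0
```

Run:
```python
from h import *
for i in range(4):
    K,M=cam("wrist");im=camera("wrist")[:,:,::-1].copy()
    o=get_obs();print(o["clock"],o["position"].round(4),o["grip_width"],o["ft_force"],o["grasp_force"])
H,S,V=cv2.split(cv2.cvtColor(im,cv2.COLOR_BGR2HSV))
for c in blobs((H>8)&(H<25)&(S>140)&(V>110),500)[:6]:
    if not(190<c[:,0].mean()<320):continue
    e=cv2.fitEllipse(c);print(np.round(e,1) if 0 else e)
    for z in (.061,.047): print(z,ray(K,M,e[0],z).round(4))
cv2.imwrite("pics/w6.png",im)
```

```text
7.05 [ 0.5972 -0.2384  0.0452] 0.6893499401952877 [-0.1833284  -0.48492101 -0.74214659] 26.972563862800598
7.1 [ 0.5972 -0.2385  0.0454] 0.6859118073728132 [ 0.06824325  0.11102396 -0.53081446] 26.972298324108124
7.15 [ 0.5973 -0.2385  0.0455] 0.6903117115278466 [-0.25033811 -0.16001111 -0.02330318] 26.972441375255585
7.2 [ 0.5974 -0.2386  0.0456] 0.6886413385795177 [-0.41966945 -0.15149334 -0.35505883] 26.97232335805893
((241.42259216308594, 78.2582778930664), (114.88121795654297, 121.94376373291016), 174.2928466796875)
0.061 [[ 0.5691 -0.1666  0.061 ]]
0.047 [[ 0.5682 -0.1658  0.047 ]]
((255.21607971191406, 257.5128479003906), (97.67160034179688, 107.94139862060547), 91.15511322021484)
0.061 [[ 0.5975 -0.2373  0.061 ]]
0.047 [[ 0.5998 -0.2443  0.047 ]]
```

{"method": "step_arm", "body": {"commands": [54,-0.0007,-0.001,-0.006,0,0,0,54,-0.0007,-0.001,-0.011,0,0,0,54,-0.0007,-0.001,-0.015,0,0,0,54,-0.0007,-0.001,-0.018,0,0,0,54,-0.0007,-0.001,-0.02,0,0,0,54,-0.0007,-0.001,-0.021,0,0,0,54,-0.0007,-0.001,-0.022,0,0,0,54,-0.0007,-0.001,-0.022,0,0,0,54,-0.0007,-0.001,-0.022,0,0,0,54,-0.0007,-0.001,-0.022,0,0,0]}}

```text
clock: 8.45
position: [0.5969, -0.2393, 0.0325]
ee_rot: [0.588, 0.809, 0.0, 0.0]
ft_force: [-2.6, 1.4, 6.0]
grip_width: 0.688
grasp_force: 27.4
```

Run:
```python
from h import *
for i in range(5):
    im=camera("wrist")
    o=get_obs();print(o["clock"],o["position"].round(4),o["ft_force"].round(2))
```

```text
8.5 [ 0.5969 -0.2393  0.0325] [-1.88  0.75  5.47]
8.55 [ 0.5969 -0.2393  0.0325] [-2.4   0.37  5.98]
8.6 [ 0.5969 -0.2393  0.0325] [-2.04  1.91  5.13]
8.65 [ 0.5969 -0.2393  0.0325] [-3.01  1.17  6.14]
8.7 [ 0.5969 -0.2393  0.0325] [-2.3   0.72  5.67]
```

Contact confirmed at about 6 N, so I ease off, open and rise.

{"method": "step_arm", "body": {"commands": [54,0,0,0.0008,0,0,0,60,0,0,0.0008,0,0,0,64,0,0,0.0008,0,0,0,70,0,0,0.0008,0,0,0,70,0,0,0.0008,0,0,0,70,0,0,0.01,0,0,0,70,0,0,0.04,0,0,0,70,0,0,0.08,0,0,0,70,0,0,0.14,0,0,0,70,0,0,0.2,0,0,0]}}

```text
clock: 9.95
position: [0.597, -0.2392, 0.1548]
ee_rot: [0.588, 0.809, 0.0, 0.001]
ft_force: [-0.7, -0.7, -0.7]
grip_width: 0.818
grasp_force: 0.0
```

Run:
```python
from h import *
for i in range(3):
    K,M=cam("wrist");im=camera("wrist")[:,:,::-1].copy()
o=get_obs();print(o["clock"],o["position"].round(4),o["grip_width"],o["ft_force"],o["grasp_force"])
H,S,V=cv2.split(cv2.cvtColor(im,cv2.COLOR_BGR2HSV))
for c in blobs((H>8)&(H<25)&(S>140)&(V>110),300)[:8]:
    if not(190<c[:,0].mean()<320):continue
    e=cv2.fitEllipse(c);print(np.round(e[0],1),np.round(e[1],1),ray(K,M,e[0],.047).round(4))
roi=np.zeros(H.shape,bool);roi[60:300,120:400]=1
for c in blobs(roi&(S<50)&(V>100),3000): print("tub",rect(ray(K,M,c,.054)),c.min(0),c.max(0))
a=camera("scene")[:,:,::-1][150:250,130:250];a=cv2.resize(a,None,fx=3,fy=3,interpolation=cv2.INTER_CUBIC)
cv2.imwrite("pics/c7.png",np.hstack([cv2.resize(im,(400,300)),a]))
```

```text
10.1 [ 0.5983 -0.2396  0.1558] 0.8213127325876216 [ 0.00992966 -0.12237566 -0.34689728] 0.0
[244.7  87.4] [61.6 65.2] [[ 0.5682 -0.1664  0.047 ]]
[251.7 184.9] [54.6 56.6] [[ 0.5971 -0.2389  0.047 ]]
tub (array([ 579.2, -238. ]), array([168.8, 180.7]), 18.0) [138  60] [342 278]
```

View pics/c7.png

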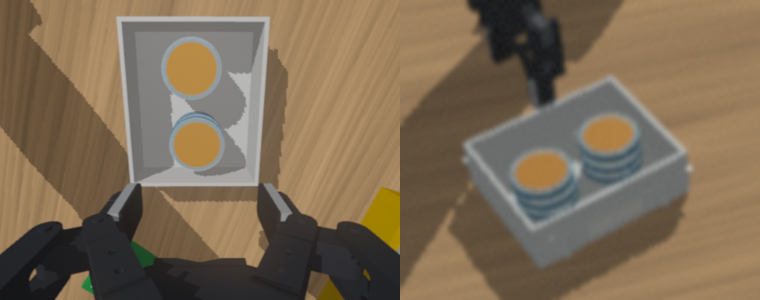

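Both stacks now stand three high; the placed dish is at about (195,145) in the left panel and the tall stack is untouched. Next I take a square view of the tub rim before getting the lid.

{"method": "step_arm", "body": {"commands": [60,0.01,-0.047,0.05,0,0,0,60,0.01,-0.047,0.1,0,0,0,60,0.01,-0.047,0.14,0,0,0,60,0.01,-0.047,0.167,0,0,0,60,0.01,-0.047,0.167,0,0,0,60,0.01,-0.047,0.167,0,0,0,60,0.01,-0.047,0.167,0,0,0,60,0.01,-0.047,0.167,0,0,0,60,0.01,-0.047,0.167,0,0,0,60,0.01,-0.047,0.167,0,0,0]}}

```text
clock: 11.4
position: [0.6028, -0.2675, 0.2523]
ee_rot: [0.588, 0.809, 0.0, 0.0]
ft_force: [0.2, 0.4, 0.2]
grip_width: 0.705
grasp_force: 0.0
```

```bash
cat >> h.py <<'E'
def tubm(n=2):
    for i in range(n):
        K,M=cam("wrist");im=camera("wrist")[:,:,::-1].copy()
        H,S,V=cv2.split(cv2.cvtColor(im,cv2.COLOR_BGR2HSV))
        m=((S<40)&(V>90)).astype(np.uint8);m[215:]=0
        m=cv2.morphologyEx(m,cv2.MORPH_OPEN,np.ones((2,2)))
        for c in blobs(m,3000)[:2]: print("tub",rect(ray(K,M,c,.054)),c.min(0),c.max(0))
    return im
E
python3 - <<'E'
from h import *
im=tubm();o=get_obs();print(o["clock"],o["position"].round(4));cv2.imwrite("pics/w8.png",im)
E
```

```text
tub (array([ 583.6, -203.6]), array([141.2, 168.1]), 17.9) [185  16] [327 182]
tub (array([ 583.5, -203.6]), array([141.1, 168.1]), 17.9) [185  16] [327 182]
11.5 [ 0.6028 -0.2675  0.2523]
```

View pics/w8.png

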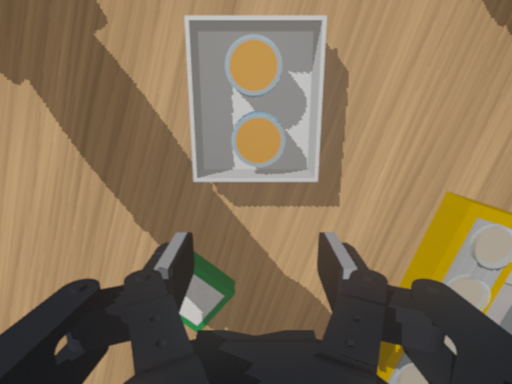

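The rim is clean, spanning columns 185–327 and rows 16–182. Its measured centre is (0.5836, -0.2036), size 141x168 mm and angle 17.9°, which matches the given sizes. Moving on to view the lid.

{"method": "step_arm", "body": {"commands": [45,-0.0047,0.07,0,0,0,0.01,45,-0.0047,0.15,0,0,0,0.02,45,-0.0047,0.25,0,0,0,0.04,45,-0.0047,0.35,0,0,0,0.06,45,-0.0047,0.45,0,0,0,0.0742,45,-0.0047,0.54,0,0,0,0.0742,45,-0.0047,0.6,0,0,0,0.0742,45,-0.0047,0.615,0,0,0,0.0742,45,-0.0047,0.615,0,0,0,0.0742,45,-0.0047,0.615,0,0,0,0.0742]}}

```text
clock: 12.75
position: [0.6003, 0.0996, 0.2522]
ee_rot: [0.491, 0.871, -0.0, 0.0]
ft_force: [-1.0, -0.3, -0.6]
grip_width: 0.526
grasp_force: 0.0
```

Run:
```python
from h import *
for i in range(4):
    K,M=cam("wrist");o=get_obs();im=camera("wrist")[:,:,::-1].copy()
    print(o["position"].round(4),o["ee_rot"].round(4),abs(o["joint_velocities"]).max().round(3))
H,S,V=cv2.split(cv2.cvtColor(im,cv2.COLOR_BGR2HSV))
for c in blobs((H>100)&(H<125)&(S>100)&(V>50),3000)[:3]:
    print("lid",rect(ray(K,M,c,.0)),rect(ray(K,M,c,.031)),c.min(0),c.max(0))
m=(S<60)&(V>140);m[220:]=0
for c in blobs(m,200)[:4]: print("bar",rect(ray(K,M,c,.05)),c.min(0),c.max(0))
cv2.imwrite("pics/w9.png",im)
```

```text
[0.6003 0.0996 0.2522] [ 4.914e-01  8.709e-01 -3.000e-04  2.000e-04] 0.005
[0.6003 0.0996 0.2523] [ 4.915e-01  8.709e-01 -3.000e-04  2.000e-04] 0.003
[0.6003 0.0998 0.2523] [ 4.914e-01  8.709e-01 -2.000e-04  1.000e-04] 0.006
[0.6002 0.1001 0.2523] [ 4.912e-01  8.710e-01 -1.000e-04  1.000e-04] 0.004
lid (array([563.2, 160.4]), array([157.3, 186.3]), 31.8) (array([563.4, 160.3]), array([144.9, 171.6]), 31.8) [185  16] [322 176]
bar (array([562.2, 160. ]), array([13.5, 98.9]), 31.4) [247  50] [260 147]
```

The lid's lower edge measures 157x186 mm at z=0 with its centre at (0.563, 0.160), and the bar measures 13.5x99 mm. Both match the given sizes. Approaching the bar.

{"method": "step_arm", "body": {"commands": [45,-0.0625,0.0972,-0.05,0,0,0.0028,45,-0.0625,0.0972,-0.12,0,0,0.0028,45,-0.0625,0.0972,-0.2,0,0,0.0028,45,-0.0625,0.0972,-0.26,0,0,0.0028,45,-0.0625,0.0972,-0.28,0,0,0.0028,45,-0.0625,0.0972,-0.28,0,0,0.0028,45,-0.0625,0.0972,-0.28,0,0,0.0028,45,-0.0625,0.0972,-0.28,0,0,0.0028,45,-0.0625,0.0972,-0.28,0,0,0.0028,45,-0.0625,0.0972,-0.28,0,0,0.0028]}}

```text
clock: 14.2
position: [0.5626, 0.1598, 0.0847]
ee_rot: [0.487, 0.874, 0.0, 0.0]
ft_force: [-0.3, -0.9, 0.4]
grip_width: 0.53
grasp_force: 0.0
```

Run:
```python
from h import *
for i in range(3):
    K,M=cam("wrist");o=get_obs();im=camera("wrist")[:,:,::-1].copy()
    print(o["clock"],o["position"].round(4),o["ee_rot"].round(4),abs(o["joint_velocities"]).max().round(3))
H,S,V=cv2.split(cv2.cvtColor(im,cv2.COLOR_BGR2HSV))
m=(S<60)&(V>140)
for c in blobs(m,200)[:4]: print("bar",rect(ray(K,M,c,.05)),c.min(0),c.max(0))
cv2.imwrite("pics/w10.png",im)
```

```text
14.2 [0.5626 0.1598 0.0847] [4.866e-01 8.736e-01 1.000e-04 2.000e-04] 0.003
14.25 [0.5626 0.1598 0.0845] [4.866e-01 8.736e-01 1.000e-04 1.000e-04] 0.002
14.3 [0.5625 0.1598 0.0844] [4.866e-01 8.737e-01 0.000e+00 1.000e-04] 0.002
bar (array([562.1, 161.9]), array([ 14. , 100.9]), 31.7) [244 132] [268 290]
bar (array([608.8, 164.4]), array([ 9.4, 32.5]), 50.6) [307 230] [333 274]
bar (array([538.2, 123. ]), array([ 7.8, 28.3]), 10.0) [178 230] [203 268]
```

{"method": "step_arm", "body": {"commands": [45,0,0,-0.03,0,0,0,45,0,0,-0.06,0,0,0,45,0,0,-0.08,0,0,0,45,0,0,-0.092,0,0,0,45,0,0,-0.098,0,0,0,45,0,0,-0.098,0,0,0,30,0,0,-0.098,0,0,0,18,0,0,-0.098,0,0,0,5,0,0,-0.098,0,0,0,5,0,0,-0.098,0,0,0], "squeeze": 60}}

```text
clock: 15.6
position: [0.5627, 0.1599, 0.026]
ee_rot: [0.487, 0.874, 0.0, 0.0]
ft_force: [-2.1, -0.4, 6.1]
grip_width: 0.149
grasp_force: 58.7
```

{"method": "step_arm", "body": {"commands": [5,0,0,0,0,0,0,5,0,0,0,0,0,0,5,0,0,0,0,0,0,5,0,0,0.005,0,0,0,5,0,0,0.015,0,0,0,5,0,0,0.03,0,0,0,5,0,0,0.06,0,0,0,5,0,0,0.1,0,0,0,5,0,0,0.14,0,0,0,5,0,0,0.18,0,0,0]}}

```text
clock: 16.85
position: [0.5626, 0.16, 0.1356]
ee_rot: [0.486, 0.874, 0.0, 0.0]
ft_force: [0.0, -0.0, -2.2]
grip_width: 0.154
grasp_force: 58.5
```

Run:
```python
from h import *
for i in range(3):
    K,M=cam("wrist");o=get_obs();im=camera("wrist")[:,:,::-1].copy()
    print(o["clock"],o["position"].round(4),o["ee_rot"].round(4),o["ft_force"].round(1),o["torque"].round(2),o["grip_width"],o["grasp_force"])
cv2.imwrite("pics/w11.png",im)
```

```text
16.85 [0.5626 0.16   0.1356] [4.865e-01 8.737e-01 4.000e-04 4.000e-04] [ 0.  -0.  -2.2] [-0.01 -0.04 -0.02] 0.1537417670066398 58.49495708942413
16.9 [0.564  0.1608 0.1389] [0.4864 0.8737 0.0018 0.0019] [1.6 0.2 1.8] [ 0.08 -0.18 -0.01] 0.15135984052220042 58.68210554122925
16.95 [0.564  0.1607 0.1372] [0.4865 0.8737 0.0018 0.002 ] [-0.4  1.3 -1.3] [ 0.06 -0.04  0.02] 0.1523084318696212 58.66985321044922
```

The lid is held (2.2 N, level). Carrying it over the tub.

{"method": "step_arm", "body": {"commands": [5,0.001,-0.02,0.01,0,0,0,5,0.004,-0.07,0.01,0,0,-0.005,5,0.008,-0.14,0.01,0,0,-0.015,5,0.013,-0.22,0.01,0,0,-0.028,5,0.018,-0.31,0.01,0,0,-0.042,5,0.023,-0.4,0.01,0,0,-0.055,5,0.028,-0.48,0.01,0,0,-0.066,5,0.032,-0.54,0.01,0,0,-0.073,5,0.034,-0.585,0.01,0,0,-0.0769,5,0.0353,-0.6068,0.005,0,0,-0.0769]}}

```text
clock: 18.25
position: [0.5837, -0.2054, 0.1363]
ee_rot: [0.589, 0.808, 0.0, -0.0]
ft_force: [0.2, 0.1, -2.3]
grip_width: 0.153
grasp_force: 58.7
```

{"method": "step_arm", "body": {"commands": [5,0,0,-0.005,0,0,0,5,0,0,-0.015,0,0,0,5,0,0,-0.025,0,0,0,5,0,0,-0.035,0,0,0,5,0,0,-0.04,0,0,0,5,0,0,-0.04,0,0,0,5,0,0,-0.04,0,0,0,5,0,0,-0.04,0,0,0,5,0,0,-0.04,0,0,0,5,0,0,-0.04,0,0,0]}}

```text
clock: 19.5
position: [0.5837, -0.2042, 0.1126]
ee_rot: [0.588, 0.809, 0.0, 0.0]
ft_force: [0.0, 0.2, -2.4]
grip_width: 0.153
grasp_force: 58.6
```

Run:
```python
from h import *
for i in range(3):
    K,M=cam("wrist");o=get_obs();im=camera("wrist")[:,:,::-1].copy()
    r=R.from_quat(o["ee_rot"]).as_matrix()
    print(o["clock"],o["position"].round(4),np.degrees(np.arctan2(r[1,1],r[0,1])).round(2),r[:2,2].round(4),o["ft_force"].round(1),o["torque"].round(2))
H,S,V=cv2.split(cv2.cvtColor(im,cv2.COLOR_BGR2HSV))
z=o["position"][2]-.026
for c in blobs((H>100)&(H<125)&(S>100)&(V>50),3000)[:3]: print("lid",z,rect(ray(K,M,c,z)),c.min(0),c.max(0))
m=(S<60)&(V>140)
for c in blobs(m,200)[:5]: print("bar",rect(ray(K,M,c,z+.05)),c.min(0),c.max(0))
s=camera("scene")[:,:,::-1][140:260,120:260]
cv2.imwrite("pics/w12.png",np.hstack([cv2.resize(im,(400,300)),cv2.resize(s,(350,300),interpolation=cv2.INTER_CUBIC)]))
```

```text
19.5 [ 0.5837 -0.2042  0.1126] 17.93 [0.0002 0.    ] [ 0.   0.2 -2.4] [ 0.   -0.01 -0.02]
19.55 [ 0.5837 -0.2043  0.1126] 17.93 [0.0002 0.    ] [ 0.7  0.1 -1.5] [0.02 0.05 0.05]
19.6 [ 0.5837 -0.2042  0.1126] 17.93 [0.0001 0.    ] [-0.4  0.5 -3.3] [-0.02  0.03 -0.01]
lid 0.08656786430642463 (array([ 576.1, -179.6]), array([168.2, 134.6]), 17.9) [88 51] [422 288]
bar (array([ 577.8, -195. ]), array([21. , 86.6]), 17.2) [222 142] [273 334]
bar (array([ 592.7, -193.6]), array([ 5.5, 15.8]), 24.1) [275 236] [289 271]
```

View pics/w12.png

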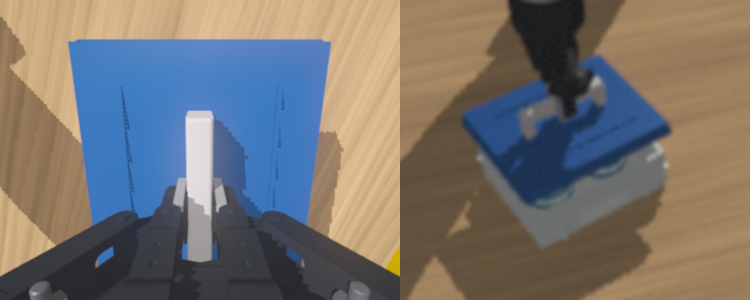

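The lid hangs square over the tub: its far edge lies in a level line at row 40 of the left panel, and the bar at (200,185) is between the fingers. The far skirt edge measures 93 mm from the TCP, exactly as it should. Lowering.

{"method": "step_arm", "body": {"commands": [5,0,0.0008,-0.01,0,0,0,5,0,0.0008,-0.022,0,0,0,5,0,0.0008,-0.034,0,0,0,5,0,0.0008,-0.043,0,0,0,5,0,0.0008,-0.05,0,0,0,5,0,0.0008,-0.056,0,0,0,5,0,0.0008,-0.06,0,0,0,5,0,0.0008,-0.064,0,0,0,5,0,0.0008,-0.067,0,0,0,5,0,0.0008,-0.067,0,0,0]}}

```text
clock: 20.95
position: [0.5836, -0.2037, 0.0722]
ee_rot: [0.588, 0.809, 0.0, -0.0]
ft_force: [-0.4, 0.4, -2.7]
grip_width: 0.151
grasp_force: 58.6
```

{"method": "step_arm", "body": {"commands": [5,0,0,-0.002,0,0,0,5,0,0,-0.004,0,0,0,5,0,0,-0.006,0,0,0,5,0,0,-0.007,0,0,0,5,0,0,-0.008,0,0,0,5,0,0,-0.009,0,0,0,5,0,0,-0.01,0,0,0,5,0,0,-0.0107,0,0,0,5,0,0,-0.0107,0,0,0,5,0,0,-0.0107,0,0,0]}}

```text
clock: 22.2
position: [0.5837, -0.2038, 0.0661]
ee_rot: [0.588, 0.809, 0.0, 0.0]
ft_force: [-1.7, 0.3, 1.9]
grip_width: 0.148
grasp_force: 59.1
```

{"method": "step_arm", "body": {"commands": [5,0,0,-0.0007,0,0,0,5,0,0,-0.0014,0,0,0,5,0,0,-0.0014,0,0,0,5,0,0,-0.0014,0,0,0,5,0,0,-0.0014,0,0,0,5,0,0,-0.0014,0,0,0,5,0,0,-0.0014,0,0,0,5,0,0,-0.0014,0,0,0,5,0,0,-0.0014,0,0,0,5,0,0,-0.0014,0,0,0]}}

```text
clock: 23.45
position: [0.5837, -0.2038, 0.0661]
ee_rot: [0.588, 0.809, -0.0, 0.0]
ft_force: [-5.8, 1.7, 10.4]
grip_width: 0.146
grasp_force: 60.4
```

The lid is hard home at the expected height (TCP at 0.066). I ease off, open and rise.

{"method": "step_arm", "body": {"commands": [5,0,0,0.0014,0,0,0,12,0,0,0.0014,0,0,0,20,0,0,0.0014,0,0,0,45,0,0,0.0014,0,0,0,45,0,0,0.0014,0,0,0,45,0,0,0.0014,0,0,0,45,0,0,0.02,0,0,0,45,0,0,0.07,0,0,0,45,0,0,0.14,0,0,0,45,0,0,0.22,0,0,0]}}

```text
clock: 24.7
position: [0.5834, -0.2036, 0.1989]
ee_rot: [0.588, 0.809, 0.0, -0.0]
ft_force: [0.8, -0.4, 0.3]
grip_width: 0.528
grasp_force: 0.0
```

{"method": "step_arm", "body": {"commands": [45,0.036,-0.11,0.07,0,0,0,45,0.036,-0.11,0.11,0,0,0,45,0.036,-0.11,0.11,0,0,0,45,0.036,-0.11,0.11,0,0,0,45,0.036,-0.11,0.11,0,0,0,45,0.036,-0.11,0.11,0,0,0,45,0.036,-0.11,0.11,0,0,0,45,0.036,-0.11,0.11,0,0,0,45,0.036,-0.11,0.11,0,0,0,45,0.036,-0.11,0.11,0,0,0]}}

```text
clock: 25.95
position: [0.6053, -0.2697, 0.2631]
ee_rot: [0.588, 0.809, 0.0, 0.0]
ft_force: [0.3, 0.1, 0.1]
grip_width: 0.528
grasp_force: 0.0
```

Run:
```python
from h import *
for i in range(2):
    K,M=cam("wrist");o=get_obs();im=camera("wrist")[:,:,::-1].copy()
print(o["clock"],o["position"].round(4),o["ft_force"].round(1),o["grasp_force"])
H,S,V=cv2.split(cv2.cvtColor(im,cv2.COLOR_BGR2HSV))
for c in blobs((H>100)&(H<125)&(S>100)&(V>50),3000)[:3]: print("lid",rect(ray(K,M,c,.04)),c.min(0),c.max(0))
m=(S<60)&(V>140);m[220:]=0
for c in blobs(m,200)[:5]: print("bar",rect(ray(K,M,c,.09)),c.min(0),c.max(0))
```

```text
26.0 [ 0.6053 -0.2698  0.2631] [-0.5 -0.1 -0.4] 0.0
lid (array([ 583.9, -203.7]), array([157.9, 185.9]), 17.9) [181  10] [329 182]
bar (array([ 584. , -203.1]), array([14.1, 99.1]), 17.6) [248  46] [262 152]
```

The lid measures 157.9x185.9 mm at the home height, centred on the tub at the same angle, so it is fully home.

```bash
python3 -c "
from workcell import *
print(hand_in())"
```

```text
the job is handed in; nothing more can be done
None
```

I moved the top dish onto the shorter stack, about 1 mm off centre, lowered the lid until it sat fully home on the tub, let go, and handed the job in at about 26 s.

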